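# Hang a sole template on the turning template tree

### The arm

A 6-joint arm with a two-finger parallel gripper is mounted at the origin on the work surface. World frame = base frame: x ahead of the robot, y to its left, z up, the work surface at z = 0. Lengths are in m, angles in rad, forces in N, time in s.
With the tool pointing down it reaches from about 0.35 to 0.85 m from the base axis. Payload 8.1 kg.
Tool frame: the origin (TCP) lies between the finger pads, 19 mm behind the fingertips; this is the grasp point; z points along the fingers, y is the line along which they close (so a half turn about z gives the same grasp; the last joint's range is limited). The gripper opens to 93 mm and grips with 3 to 60 N. Pads are 15 mm wide; open, the fingers measure 128 mm over their backs; the gripper's body (75 mm by 188 mm) begins 65 mm behind the grasp point.
Start: joints at [1.084, 0.13, 1.488, -0, 1.523, -0.085], TCP at [0.235, 0.552, 0.237] pointing down, gripper open.
Joint ranges: [-2.96, 2.96], [-0.89, 2.26], [0.02, 2.5], [-1.34, 4.48], [0, 2.73], [-2.66, 2.66]. Speed limits (rad/s): [2.39, 2.39, 2.79, 3.14, 3.14, 3.14].

### API

Orientations are given as a rotation vector (axis times angle).
In Python, from plant import robot, optics, close_job, models gives the robot as it stands.
- The arm moves only by the shell command python3 -m inch 'ROWS' [OPENING] [FORCE]. ROWS is a JSON object of lists of equal length, an entry for each row: "travel": the shift along the tool's x, y, z in m, a list of three; "spin": the turn about the tool's z in rad. In form: {"travel": [[x, y, z], ...], "spin": [spin, ...]}. A call has 1 to 10 rows; each row is the pose to reach, as a shift and turn from the pose commanded when the call began, along the tool's axes at that moment; what a row does not reach only later rows make up. A row lasts 1/12 s, in which the tool goes at most 41.7 mm and 7.16 degrees, less where a joint would pass 70% of its speed; a pose out of reach is approached as far as the arm can. A call with a gripper value outside its range is refused whole. OPENING is the closure, from 0 (fully open) to 1 (shut), set as the call begins (- or left out, the last holds). The fingers move at their own pace and stop on an object; FORCE is the grip in N (left out, the last holds). Time passes only in rows, so rows that repeat a pose let the fingers close. It gives the time, the measured TCP pose, the force, the opening and the grip force at its end, in the units of the state.
- robot.read_state(): the state, without advancing time (a new reading comes with each control period).
- optics.read_camera(name): name is "scene" or "side" or "wrist"; returns (picture, depth): 384x512x3 uint8, red, green, blue; 384x512 float32, m along the optical axis (not along the pixel's ray), 0 where there is no reading.
- optics.camera_info(name): a dict with "camera_matrix" (3x3 intrinsics, pixels), "view" (4x4, takes a point from world to camera coordinates). Camera axes: x right, y down, z forward; pixel columns grow to the right and rows downward; lengths in m; the calibration is good to about 2 mm. A picture is of the moment at which its call begins: read the wrist's pose just before it. camera_info takes no time and is no camera call; for the wrist camera it gives the pose at the moment of the call.
- close_job(): hands the job in; it is judged then, once.
Trained networks look in the newest picture that a camera, given by its name, has taken for a name from the list of things; names that differ only in an ending like _2 or _b are one class to them, and where a whole thing is asked for, a point or a joint stands for the part that bears it (a point fixed in the world has none). Each returns a list of dicts, best first, with "p" (0 to 1); they miss things now and then, are a little off and sometimes report something else, mostly with a low value. They report only what shows in the picture. A call takes as long as a camera call. They do not tell look-alikes from the thing itself.
- models.look_for(camera, name): "centre" ([x, y, z] in m, in world coordinates, good to about 4 mm: the middle of the surface that is visible of it).
- models.masks_of(camera, name): "region" (384x512 bool, what is visible of it).
The state is a dict: "t": time; "q": joint angles; "dq": joint speeds; "joint_torque": joint torques, N m; "tool_pos": TCP position; "orientation": TCP orientation; "force": force on the tool from outside, world axes, zero at the start; "wrist_torque": the same for the moment, N m; "opening": finger opening in m; "gripper_force": force on a finger pad.
Only numpy, scipy, OpenCV 4.12 (cv2) and the standard library are available. Lean on these libraries where they do the work, as an engineer would, in place of code of your own. Each camera call takes 0.05 s, during which the arm holds its last target. There are 200 camera calls.

### The job

Turn the template tree until its free, red-tipped branch points along the yellow pointer on its foot. Only then take the olive-green sole template out of the leaning rack and hang it by its hole on that branch, with the branch still along the pointer, let go and leave it hanging. Leave the other templates in the rack and the tools on the bench where they are.

Things in the scene. Friction and masses are not known exactly. Their poses are not given: they have to be found in the camera images.
- tree (a joint): turning head of the tree: four branches at 90 degrees, one free. Value in rad, about the upright axis through stand's origin, counter-clockwise from above positive, range -0.6 to 2.6; 0 = free branch exactly over the pointer; starts at 0.7 to 1.9. Stays where left (friction 0.12 N m, about 1.3 N at a branch end); can be pushed by a branch from the side with shut fingers
- stand: dark round foot of the tree, 170 mm across, fixed, origin under its centre = on the turning axis at table height; its yellow pointer lies along its own -x (roughly towards the robot), reaching 144 mm from the axis, 6 mm high. Above it the head: the other three branches carry fixed templates (orange, grey, white) 70 mm from the axis, tops 244 mm high; post top 254 mm high
- branch_root (a point): where the axis of the free branch meets the turning axis, 185 mm above the table; the frame turns with the tree, its own -x pointing horizontally along the free branch. The branch is a straight steel rod, 10 mm thick, rising outwards at 15 degrees, from the post (22 mm thick) to the ball at 115 mm
- branch_tip (a point): centre of the red ball (16 mm across) at the end of the free branch, 115 mm from the turning axis, 216 mm above the table
- rack: fixed plywood rack, base 150 x 250 mm, origin under its centre. Three slots side by side at own y = -76, 0, 76 mm hold the olive, blue and red template in any order, each on its toe, top leaning 35 degrees from upright to the rack's own -x. A panel supports the lower 100 mm from below; an 18 mm lip and 60 mm dividers (2 to 6 mm play) hold the foot: draw templates out along their length
- olive: the template to hang: sole-shaped board 167 long, 64 wide, 10 mm thick, 0.07 to 0.16 kg, loose. Origin at the middle of its toe end; z along its length to the heel end, y across, x square to its faces. From the toe: forepart 64 mm wide, waist 44 mm wide (65 to 93 mm), heel 52 mm wide (93 to 145 mm) with a round 28 mm through hole at 119 mm, grip tab 34 mm wide (145 to 167 mm)
- olive_hole (a point): centre of the olive template's hole, 119 mm from its toe; axes as olive
- olive_tab (a point): point on the olive template's middle line in the grip tab, 160 mm from the toe (7 mm below the heel end): a good place for the TCP, fingers closing on the two faces (10 mm); axes as olive
- blue: blue sole-shaped flat board, 167 mm long, 64 mm wide, 10 mm thick, same shape as the olive one, in the rack, to be left there; origin at its toe end
- red: red sole-shaped flat board, 167 mm long, 64 mm wide, 10 mm thick, same shape as the olive one, in the rack, to be left there; origin at its toe end
- hammer: hammer, 240 mm long, lying; bystander
- screwdriver: screwdriver, 200 mm long, lying; bystander
- film: roll of clear film, 64 mm across, 48 mm high, standing; bystander
- stapler: brown staple gun, 165 mm long, 72 mm high; bystander
- pliers: steel lasting pliers, 180 mm long, lying; bystander
- tacks: steel bowl, 70 mm across, 35 mm high; bystander
There are look-alikes about, which are no part of the job. What is meant by the olive is not purple or turquoise, and is the smaller of those in its own colour.

How it is judged:
On the way:
1. the free branch points along the yellow pointer (within 11 degrees) while the olive template is still in the rack (x of branch_tip in the frame of stand below -0.05 m and y of branch_tip in the frame of stand between -0.023 and 0.023 m and distance of olive from where it was at the start of the episode below 0.03 m), for 0.2 s.
At the end, for the whole second after the job is handed in: The olive template hangs released, swaying at most slightly, by its hole on the free branch (hole centre 12 to 108 mm from the turning axis, within 16 mm sideways of the branch; upright within 28 degrees); the branch tip is within 23 mm sideways of the pointer line (11 degrees) (x of branch_tip in the frame of stand below -0.05 m and y of branch_tip in the frame of stand between -0.023 and 0.023 m and x of olive_hole in the frame of branch_root between -0.108 and -0.012 m and y of olive_hole in the frame of branch_root between -0.016 and 0.016 m and z of olive_hole in the frame of branch_root between -0.016 and 0.03 m and angle between olive's own z axis and vertical below 0.5 rad and linear speed of olive below 0.25 m/s and angular speed of olive below 2 rad/s); the robot touches nothing.
It fails at once if the blue or the red template moved over 30 mm (distance of any of blue, red from where it was at the start of the episode above 0.03 m).
It fails at once if a tool or other thing on the bench moved over 50 mm (distance of any of hammer, screwdriver, film, stapler, pliers, tacks from where it was at the start of the episode above 0.05 m).
It also fails if it takes over 70 s, if anything falls off the work surface, if the arm or the gripper's body presses on something with over 40 N, if the wrist force passes 120 N, or if a joint passes its speed limit or range.

## Working session

There is one attempt and no reset: what is moved stays moved. The work goes in short steps, Python scripts to look and compute and a shell command to move; the robot and the scene stay as the last step left them, time stands still between calls to the robot, and variables do not carry over. Pictures are saved under pics/ and viewed, at most 10 in all, crops included, and the job is handed in when it is done.

```bash
ls; mkdir -p pics
python3 - <<'E'
from plant import robot, optics, models
import cv2, numpy as np
s=robot.read_state(); print({k:np.round(v,3).tolist() for k,v in s.items()})
ims=[]
for c in ("scene","side"):
    im,d=optics.read_camera(c); cv2.imwrite(f"pics/{c}0.png",im[:,:,::-1]); np.save(f"pics/{c}0.npy",d)
    for n in ("olive","blue","red","rack","stand","branch_tip","tree","olive_hole"):
        try: print(c,n,[(round(r['p'],2),np.round(r['centre'],3).tolist()) for r in models.look_for(c,n)][:4])
        except Exception as e: print(n,e)
E
```

```text
pics
{'t': 0.0, 'q': [1.084, 0.131, 1.489, 0.0, 1.523, -0.085], 'dq': [-0.001, 0.001, 0.002, -0.0, -0.0, -0.0], 'joint_torque': [0.003, -55.984, -49.176, 0.077, 0.035, -0.0], 'tool_pos': [0.234, 0.552, 0.236], 'orientation': [-0.627, -3.078, 0.003], 'force': [0.649, 0.311, 0.026], 'wrist_torque': [0.044, -0.011, -0.052], 'gripper_force': 0.0, 'opening': 0.093}
scene olive [(0.85, [0.174, -0.3, 0.008]), (0.71, [0.335, -0.56, 0.014]), (0.68, [0.597, -0.272, 0.096])]
scene blue [(0.8, [0.566, -0.35, 0.096]), (0.65, [0.62, -0.287, 0.034]), (0.43, [0.615, 0.169, 0.11])]
scene red [(0.69, [0.624, -0.198, 0.095])]
scene rack [(0.92, [0.619, -0.287, 0.036]), (0.26, [0.616, 0.178, 0.193])]
scene stand [(0.83, [0.615, 0.172, 0.104]), (0.32, [0.571, -0.349, 0.098]), (0.21, [0.624, 0.174, 0.198])]
scene branch_tip [(0.7, [0.62, 0.179, 0.191])]
scene tree [(0.69, [0.617, 0.174, 0.199])]
scene olive_hole [(0.85, [0.594, -0.273, 0.098]), (0.81, [0.84, -0.164, 0.008]), (0.56, [0.175, -0.297, 0.012])]
side olive [(0.94, [0.843, -0.158, 0.009]), (0.9, [0.327, -0.562, 0.01]), (0.78, [0.176, -0.295, 0.011]), (0.76, [0.592, -0.272, 0.096])]
side blue [(0.88, [0.566, -0.344, 0.096]), (0.48, [0.436, 0.363, 0.022])]
side red [(0.64, [0.622, -0.199, 0.098])]
side rack [(0.62, [0.613, -0.313, 0.034])]
side stand [(0.61, [0.617, 0.171, 0.084])]
side branch_tip [(0.79, [0.625, 0.177, 0.194])]
side tree [(0.91, [0.622, 0.177, 0.196])]
side olive_hole [(0.83, [0.842, -0.161, 0.014]), (0.81, [0.334, -0.562, 0.014]), (0.7, [0.622, -0.2, 0.099]), (0.68, [0.174, -0.298, 0.01])]
```

View pics/scene0.png

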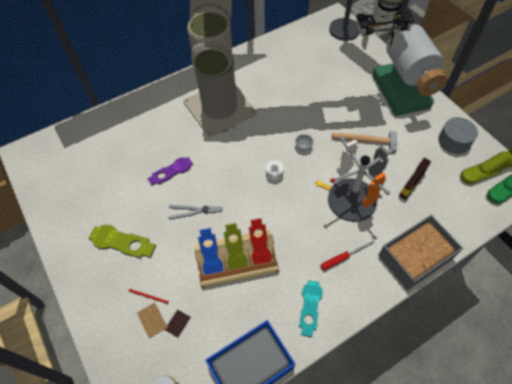

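View pics/side0.png

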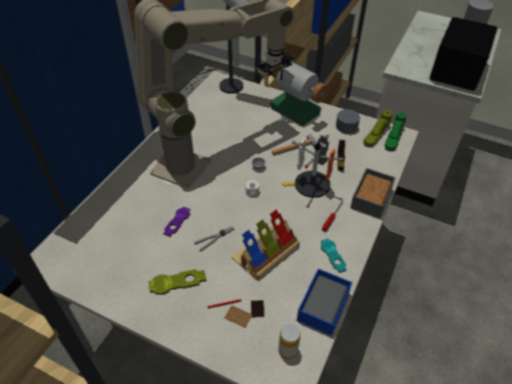

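In the scene picture the olive-coloured candidates are the board in the rack's middle slot (234,244), the larger lime one lying at (120,240), purple at (170,170) and turquoise at (312,307). The rack one fits: it is the smaller, is not purple or turquoise, and leans in the rack. Tree foot is at (352,200) with the yellow pointer at (325,186). I'll confirm with a crop.

Run:
```python
from plant import optics, models
import cv2, numpy as np
a=cv2.imread("pics/scene0.png");b=cv2.imread("pics/side0.png")
f=lambda im,x,y,w,h:cv2.resize(im[y:y+h,x:x+w],(400,300),interpolation=cv2.INTER_CUBIC)
o=np.vstack([np.hstack([f(a,180,205,120,90),f(a,300,130,120,90)]),np.hstack([f(b,220,195,100,75),f(b,265,125,100,75)])])
cv2.imwrite("pics/crop0.png",o)
# points
for c in("scene","side"):
    I=optics.camera_info(c);K=np.array(I["camera_matrix"]);V=np.array(I["view"]);print(c,K[0,0],np.linalg.inv(V)[:3,3].round(3))
    d=np.load(f"pics/{c}0.npy");im=cv2.cvtColor(cv2.imread(f"pics/{c}0.png"),cv2.COLOR_BGR2HSV)
    v,u=np.nonzero(d>0);z=d[v,u];P=np.c_[(u-K[0,2])*z/K[0,0],(v-K[1,2])*z/K[1,1],z,np.ones_like(z)]@np.linalg.inv(V).T
    h=im[v,u].astype(int);R=abs(P[:,:2]-[.615,.172]).max(1)<.19
    y=R&(h[:,0]>18)&(h[:,0]<32)&(h[:,1]>120)&(P[:,2]<.03);print("yellow",y.sum(),P[y][:,:3].mean(0).round(3))
    r=R&((h[:,0]<5)|(h[:,0]>174))&(h[:,1]>110)&(P[:,2]>.15);print("red",np.c_[P[r][:,:3].round(3),u[r],v[r]][:12].tolist())
    k=R&(P[:,2]<.03)&(h[:,2]<90);print("foot",k.sum(),((P[k].max(0)+P[k].min(0))/2)[:2].round(3))
    t=R&(P[:,2]>.235)&(P[:,2]<.27);print("top",t.sum(),P[t][:,:3].mean(0).round(3))
```

```text
scene 442.4910243437836 [ 1.103 -0.484  1.324]
yellow 74 [0.548 0.165 0.007]
red [[0.605, 0.059, 0.219, 331.0, 179.0], [0.608, 0.06, 0.222, 332.0, 179.0], [0.61, 0.063, 0.221, 333.0, 179.0], [0.608, 0.068, 0.215, 334.0, 179.0], [0.608, 0.057, 0.219, 331.0, 180.0], [0.612, 0.057, 0.224, 332.0, 180.0], [0.609, 0.064, 0.214, 333.0, 180.0], [0.614, 0.063, 0.221, 334.0, 180.0], [0.61, 0.056, 0.218, 331.0, 181.0], [0.614, 0.056, 0.223, 332.0, 181.0], [0.614, 0.06, 0.218, 333.0, 181.0]]
foot 1314 [0.623 0.226]
top 216 [0.616 0.188 0.243]
side 477.6892156291674 [ 1.055 -1.337  1.621]
yellow 38 [0.559 0.173 0.007]
red [[0.611, 0.068, 0.214, 306.0, 165.0], [0.611, 0.058, 0.217, 305.0, 166.0], [0.617, 0.053, 0.224, 306.0, 166.0], [0.617, 0.067, 0.212, 307.0, 166.0], [0.614, 0.062, 0.209, 306.0, 167.0]]
foot 790 [0.578 0.2  ]
top 90 [0.622 0.19  0.242]
```

View pics/crop0.png

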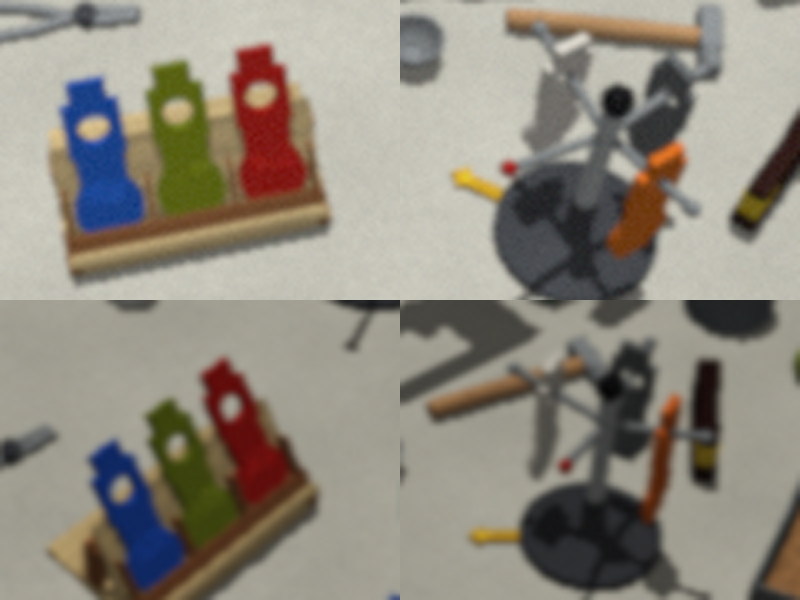

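The crop confirms it: the olive board is in the middle slot, between blue and red. The free red-tipped branch points to about world -y, and the pointer to about -x. Next is a closer look with the wrist camera over the tree.

```bash
cat > h.py <<'E'
from plant import robot, optics, models
import cv2, numpy as np
from scipy.spatial.transform import Rotation as Ro
def pose():
    s=robot.read_state(); return np.array(s["tool_pos"]),Ro.from_rotvec(s["orientation"]).as_matrix(),s
def rel(target,yaw_y=None):
    "shift in tool axes to world target; spin to bring tool y to world heading yaw_y (mod pi)"
    p,R,s=pose(); out=R.T@(np.array(target)-p)
    sp=None
    if yaw_y is not None:
        y=R.T@np.array([np.cos(yaw_y),np.sin(yaw_y),0]); a=np.arctan2(-y[0],y[1]); sp=[a,a-np.pi,a+np.pi]
        sp=[(round(v,3)) for v in sp]
    print("rel",out.round(4),"spins",sp,"q6",round(s["q"][5],3),"t",round(s["t"],2))
def cloud(c,save=None):
    I=optics.camera_info(c);K=np.array(I["camera_matrix"]);V=np.array(I["view"])
    im,d=optics.read_camera(c)
    if save: cv2.imwrite(f"pics/{save}.png",cv2.resize(im[:,:,::-1],(768,576)))
    v,u=np.nonzero(d>0);z=d[v,u]
    P=(np.c_[(u-K[0,2])*z/K[0,0],(v-K[1,2])*z/K[1,1],z,np.ones_like(z)]@np.linalg.inv(V).T)[:,:3]
    return P,cv2.cvtColor(im,cv2.COLOR_RGB2HSV)[v,u].astype(int),u,v,K,V
E
python3 - <<'E'
from h import *
p,R,s=pose();print(R.round(3));V=np.array(optics.camera_info("wrist")["view"]);C=np.linalg.inv(V)
print("cam in tool",(R.T@(C[:3,3]-p)).round(3),"\n",(R.T@C[:3,:3]).round(3),optics.camera_info("wrist")["camera_matrix"][0][0])
rel([.53,.12,.48],np.pi/2)
E
```

```text
[[-0.92   0.391 -0.   ]
 [ 0.391  0.92   0.   ]
 [ 0.     0.    -1.   ]]
cam in tool [ 0.076 -0.001 -0.147] 
 [[ 0.    -0.961 -0.276]
 [ 1.     0.     0.001]
 [-0.001 -0.276  0.961]] 287.5994817312628
rel [-0.4409 -0.2823 -0.2426] spins [np.float64(-0.402), np.float64(-3.543), np.float64(2.74)] q6 -0.085 t 0.9
```

```bash
python3 -m inch '{"travel": [[0,0,-0.2],[0,0,-0.2],[0,0,-0.2],[0,0,-0.2],[-0.44,-0.28,-0.24],[-0.44,-0.28,-0.24],[-0.44,-0.28,-0.24],[-0.44,-0.28,-0.24],[-0.44,-0.28,-0.24],[-0.44,-0.28,-0.24]], "spin": [0,0,0,0,-0.1,-0.2,-0.3,-0.4,-0.4,-0.4]}' 1
python3 - <<'E'
from h import *
rel([.53,.12,.48],np.pi/2)
E
```

```text
t: 1.73
tool_pos: [0.3755, 0.3465, 0.4394]
orientation: [0.001, 3.141, 0.001]
force: [1.8, 0.6, 0.3]
opening: 0.0309
gripper_force: 0.0
rel [-0.1547 -0.2264 -0.0406] spins [np.float64(-0.001), np.float64(-3.142), np.float64(3.141)] q6 -0.925 t 1.73
```

```bash
python3 -m inch '{"travel": [[-0.155,-0.226,-0.04],[-0.155,-0.226,-0.04],[-0.155,-0.226,-0.04],[-0.155,-0.226,-0.04],[-0.155,-0.226,-0.04],[-0.155,-0.226,-0.04],[-0.155,-0.226,-0.04],[-0.155,-0.226,-0.04],[-0.155,-0.226,-0.04],[-0.155,-0.226,-0.04]], "spin": [0,0,0,0,0,0,0,0,0,0]}'
python3 - <<'E'
from h import *
P,h,u,v,K,V=cloud("wrist","w1")
R=np.hypot(*(P[:,:2]-[.618,.175]).T)<.2
def rep(n,m): print(n,m.sum(),P[m].mean(0).round(4) if m.any() else"", (u[m].mean().round(),v[m].mean().round()) if m.any() else "")
Y=R&(h[:,0]>18)&(h[:,0]<32)&(h[:,1]>120)&(P[:,2]<.03);rep("yel",Y)
q=P[Y][:,:2];c=q.mean(0);d=np.linalg.svd(q-c)[2][0];print("pointer dir",d.round(3),"extent",((q-c)@d).min(),((q-c)@d).max())
rep("redball",R&((h[:,0]<5)|(h[:,0]>174))&(h[:,1]>110)&(P[:,2]>.18))
T=R&(P[:,2]>.246)&(P[:,2]<.27);rep("top",T)
F=R&(P[:,2]>.006)&(P[:,2]<.03)&(h[:,2]<110)&(h[:,1]<80);q=P[F][:,:2];rep("foot",F);print("z",np.percentile(P[F][:,2],[5,50,95]).round(3))
hull=cv2.convexHull(q.astype(np.float32)); print("circle",cv2.minEnclosingCircle(hull))
E
```

```text
t: 2.57
tool_pos: [0.5293, 0.1221, 0.4788]
orientation: [-0.003, -3.141, -0.001]
force: [-0.3, 0.5, 0.1]
opening: 0.0007
gripper_force: 0.0
yel 194 [0.5183 0.1326 0.0061] (np.float64(260.0), np.float64(139.0))
pointer dir [0.661 0.75 ] extent -0.03239522233537101 0.2740958130932458
redball 88 [0.581  0.0745 0.2996] (np.float64(215.0), np.float64(224.0))
top 263 [0.6127 0.1782 0.2504] (np.float64(295.0), np.float64(225.0))
foot 2661 [0.6126 0.1661 0.0126] (np.float64(275.0), np.float64(182.0))
z [0.009 0.012 0.018]
circle ((0.7016265988349915, 0.195967435836792), 0.1731659173965454)
```

View pics/w1.png

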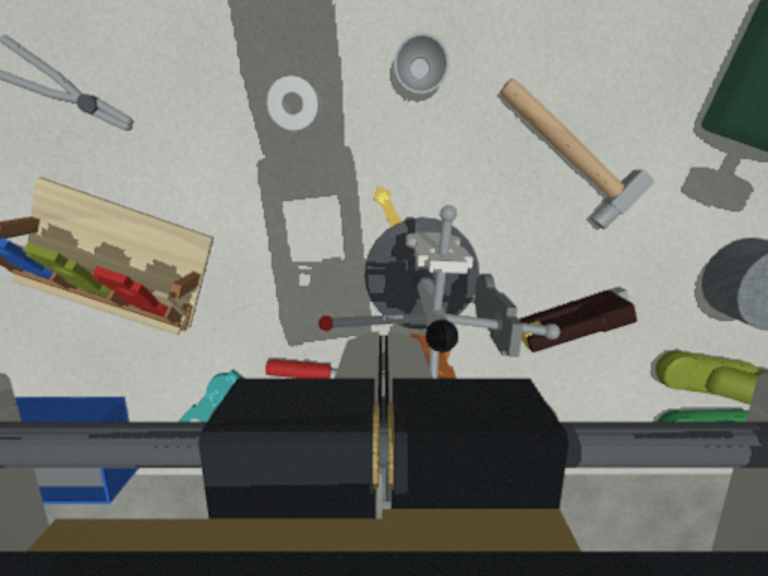

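The picture shows the foot centred at about (422,273), the pointer at (388,205), the red ball at (325,323), the post top at (441,335) and the rack at (110,260). I'll refine the numbers.

Run:
```python
from h import *
from scipy.optimize import least_squares
P,h,u,v,K,V=cloud("wrist")
B=lambda x0,x1,y0,y1:(u*1.5>x0)&(u*1.5<x1)&(v*1.5>y0)&(v*1.5<y1)
def rep(n,m): print(n,m.sum(),np.median(P[m],0).round(4))
Y=B(370,410,180,235)&(h[:,0]>15)&(h[:,0]<35)&(h[:,1]>110);rep("yel",Y)
q=P[Y][:,:2];c=q.mean(0);d=np.linalg.svd(q-c)[2][0];print("dir",d.round(3),"len",np.ptp((q-c)@d), "c",c.round(4))
tip=q[np.argmin(q[:,0])];print("tip",tip.round(4))
rep("redball",B(315,335,312,334)&(h[:,1]>110)&(P[:,2]>.19))
rep("cap",B(425,458,318,352)&(P[:,2]>.24)&(P[:,2]<.27))
F=B(360,485,215,330)&(P[:,2]>.008)&(P[:,2]<.016)&(h[:,1]<90)
# foot edge: circle R=.085 fit to hull pts on visible side
q=P[F][:,:2].astype(np.float32);hp=cv2.convexHull(q)[:,0]
f=least_squares(lambda c:np.hypot(*(hp-c).T)-.085,[.613,.17],loss="soft_l1",f_scale=.002);print("foot ctr",f.x.round(4),np.round(f.fun,4).std())
for nm in("olive","blue","red"): print(nm,[(round(r['p'],2),np.round(r['centre'],3).tolist()) for r in models.look_for("wrist",nm)][:3])
```

```text
yel 195 [0.512  0.1285 0.0057]
dir [0.891 0.453] len 0.0575740753254909 c [0.5136 0.1273]
tip [0.489  0.1137]
redball 71 [0.6081 0.0638 0.2214]
cap 354 [0.611  0.1773 0.2492]
foot ctr [0.6148 0.1792] 0.0004482752016402574
olive [(0.8, [0.576, -0.261, 0.126]), (0.79, [0.817, -0.15, 0.008])]
blue [(0.7, [0.666, 0.411, 0.066]), (0.61, [0.569, -0.327, 0.095]), (0.44, [0.608, 0.184, 0.207])]
red [(0.8, [0.6, -0.184, 0.127]), (0.45, [0.607, 0.184, 0.205])]
```

```bash
python3 - <<'E'
from h import *
rel([.6496,.092,.21])
E
python3 -m inch '{"travel": [[-0.12,-0.03,0],[-0.12,-0.03,0],[-0.12,-0.03,0],[-0.12,-0.03,0.04],[-0.12,-0.03,0.08],[-0.12,-0.03,0.12],[-0.12,-0.03,0.16],[-0.12,-0.03,0.2],[-0.12,-0.03,0.24],[-0.12,-0.03,0.27]], "spin": [0,0,0,0,0,0,0,0,0,0]}' 1
python3 - <<'E'
from h import *
p,R,s=pose();print(R.round(3),s["q"])
ax=np.array([.6148,.1792]);r=.085
for d in (.0125,):
  for a in np.arange(0,61,6):
    ph=np.radians(266.5-a);t=ax+r*np.array([np.cos(ph),np.sin(ph)])+d*np.array([-np.sin(ph),np.cos(ph)])
    print(a,(R.T@(np.r_[t,.21]-p)).round(4),"spin",np.radians(a).round(3))
E
```

```text
rel [-0.1206 -0.031   0.2691] spins None q6 -1.437 t 2.82
t: 3.65
tool_pos: [0.6476, 0.0926, 0.2047]
orientation: [-0.001, -3.138, 0.0]
force: [-0.5, 0.1, -0.0]
opening: 0.0005
gripper_force: 0.0
[[-1.     0.001 -0.004]
 [ 0.001  1.    -0.   ]
 [ 0.004 -0.    -1.   ]] [ 6.35967477e-02  2.94762853e-01  1.36015628e+00  3.78518630e-05
  1.49028433e+00 -1.50665189e+00]
0 [ 0.0256  0.001  -0.0052] spin 0.0
6 [ 0.0345  0.0007 -0.0051] spin 0.105
12 [ 0.0435  0.0014 -0.0051] spin 0.209
18 [ 0.0524  0.0029 -0.0051] spin 0.314
24 [ 0.061   0.0054 -0.005 ] spin 0.419
30 [ 0.0693  0.0088 -0.005 ] spin 0.524
36 [ 0.0773  0.0131 -0.005 ] spin 0.628
42 [ 0.0847  0.0181 -0.005 ] spin 0.733
48 [ 0.0916  0.0239 -0.0049] spin 0.838
54 [ 0.0978  0.0304 -0.0049] spin 0.942
60 [ 0.1034  0.0375 -0.0049] spin 1.047
```

```bash
python3 -m inch '{"travel": [[0.015,0,0],[0.03,0.001,0],[0.043,0.001,0],[0.052,0.003,0],[0.061,0.005,0],[0.069,0.009,0],[0.077,0.013,0],[0.085,0.018,0],[0.09,0.022,0],[0.092,0.024,0]], "spin": [0,0.1,0.2,0.3,0.4,0.5,0.6,0.7,0.8,0.84]}'
python3 - <<'E'
from h import *
for c in("scene","side"):
    P,h,u,v,K,V=cloud(c)
    m=(np.hypot(*(P[:,:2]-[.6148,.1792]).T)<.14)&((h[:,0]<6)|(h[:,0]>174))&(h[:,1]>110)&(P[:,2]>.19)&(P[:,2]<.24)
    if m.sum(): 
        b=np.median(P[m],0);print(c,m.sum(),b.round(4),"heading",np.degrees(np.arctan2(*(b[:2]-[.6148,.1792])[::-1]))%360)
E
```

```text
t: 4.48
tool_pos: [0.5566, 0.1167, 0.2091]
orientation: [1.29, 2.864, -0.001]
force: [0.2, -2.3, 0.6]
opening: 0.0004
gripper_force: 1.0
side 2 [0.527  0.108  0.2154] heading 219.03481562121394
```

Run:
```python
from h import *
p,R,s=pose();ax=np.array([.6148,.1792]);r=.085
for g in (213,207):
    ph=np.radians(g);t=ax+r*np.array([np.cos(ph),np.sin(ph)])+.0125*np.array([-np.sin(ph),np.cos(ph)])
    print(g,(R.T@(np.r_[t,.21]-p)).round(4))
```

```text
213 [ 0.0086 -0.0012 -0.0009]
207 [ 0.0176 -0.0007 -0.0009]
```

```bash
python3 -m inch '{"travel": [[0.005,-0.001,0],[0.01,-0.001,0],[0.015,-0.001,0],[0.018,-0.001,0],[0.018,-0.001,0],[0,-0.001,0],[-0.02,-0.001,0],[-0.02,-0.001,-0.04],[-0.02,-0.001,-0.08],[-0.02,-0.001,-0.12]], "spin": [0.05,0.1,0.15,0.2,0.2,0.2,0.2,0.2,0.2,0.2]}'
python3 - <<'E'
from h import *
for c in("scene","side"):
    P,h,u,v,K,V=cloud(c)
    m=(np.hypot(*(P[:,:2]-[.6148,.1792]).T)<.14)&((h[:,0]<6)|(h[:,0]>174))&(h[:,1]>110)&(P[:,2]>.19)&(P[:,2]<.24)
    if m.sum(): 
        b=np.median(P[m],0);print(c,m.sum(),b.round(4),"heading",np.degrees(np.arctan2(*(b[:2]-[.6148,.1792])[::-1]))%360)
rel([.50,-.17,.42],np.radians(70))
E
```

```text
t: 5.42
tool_pos: [0.5695, 0.1, 0.3293]
orientation: [-1.558, -2.726, 0.002]
force: [0.9, 0.6, -0.4]
opening: 0.0001
gripper_force: 0.0
scene 8 [0.5121 0.1252 0.2212] heading 207.73008934171924
side 5 [0.5159 0.1268 0.2164] heading 207.89177850185268
rel [-0.1965 -0.1992 -0.0834] spins [np.float64(-0.689), np.float64(-3.831), np.float64(2.452)] q6 -0.447 t 5.52
```

Branch is at 207.8° and the pointer at 207°, so the turn is done. Next I look at the rack from above.

```bash
python3 - <<'E'
from h import *
rel([.63,-.28,.42],np.radians(69))
E
python3 -m inch '{"travel": [[0,0,-0.04],[0,0,-0.08],[-0.356,-0.159,-0.09],[-0.356,-0.159,-0.09],[-0.356,-0.159,-0.09],[-0.356,-0.159,-0.09],[-0.356,-0.159,-0.09],[-0.356,-0.159,-0.09],[-0.356,-0.159,-0.09],[-0.356,-0.159,-0.09]], "spin": [-0.1,-0.2,-0.3,-0.4,-0.5,-0.6,-0.7,-0.7,-0.7,-0.7]}' 0.35
python3 - <<'E'
from h import *
rel([.63,-.28,.42],np.radians(69))
E
```

```text
rel [-0.3573 -0.1431 -0.0819] spins [np.float64(-0.672), np.float64(-3.813), np.float64(2.47)] q6 -0.447 t 5.52
t: 6.35
tool_pos: [0.6062, -0.2329, 0.417]
orientation: [-0.529, -3.097, -0.0]
force: [0.8, 0.6, -0.3]
opening: 0.0594
gripper_force: 0.0
rel [-0.0381 -0.0365 -0.003 ] spins [np.float64(0.028), np.float64(-3.113), np.float64(3.17)] q6 -1.678 t 6.35
```

```bash
python3 -m inch '{"travel": [[-0.038,-0.036,0],[-0.038,-0.036,0],[-0.038,-0.036,0],[-0.038,-0.036,0],[-0.038,-0.036,0]], "spin": [0.028,0.028,0.028,0.028,0.028]}'
python3 - <<'E'
from h import *
P,h,u,v,K,V=cloud("wrist","w2")
im=None
R=np.hypot(*(P[:,:2]-[.59,-.27]).T)<.16
cols={"olive":(28,45),"blue":(105,128),"red":(172,181)}
for n,(a,b) in cols.items():
    m=R&(P[:,2]>.05)&(P[:,2]<.2)&(h[:,1]>110)&(h[:,0]>=a)&(h[:,0]<=b)
    if n=="red": m=R&(P[:,2]>.05)&(P[:,2]<.2)&(h[:,1]>110)&((h[:,0]<5)|(h[:,0]>=a))
    if m.sum()<30: print(n,m.sum());continue
    q=P[m];c=np.median(q,0);k=np.linalg.norm(q-c,axis=1)<.1;q=q[k];c=q.mean(0);_,s,W=np.linalg.svd(q-c)
    L=W[0]*np.sign(W[0][2]);N=W[2]*np.sign(W[2][2]);t=(q-c)@L
    e=q[t>np.percentile(t,90)]
    print(n,len(q),"c",c.round(4),"L",L.round(3),"N",N.round(3),"topmax",(c+L*np.percentile(t,99.5)).round(4),"lean",np.degrees(np.arccos(L[2])).round(1),"head",np.degrees(np.arctan2(L[1],L[0])).round(1),"tabmean",e.mean(0).round(4),"tmin/max",t.min().round(3),t.max().round(3))
for nm in("olive","olive_hole","olive_tab"): print(nm,[(round(r['p'],2),np.round(r['centre'],3).tolist()) for r in models.look_for("wrist",nm)][:3])
rel([.6,-.27,.2],np.radians(69))
E
```

```text
t: 6.77
tool_pos: [0.6301, -0.2765, 0.4177]
orientation: [0.574, 3.088, 0.001]
force: [-0.6, 0.1, -0.1]
opening: 0.0605
gripper_force: 0.0
olive 1620 c [ 0.5823 -0.2674  0.1138] L [-0.551  0.196  0.811] N [ 0.76  -0.284  0.585] topmax [ 0.5488 -0.2555  0.1632] lean 35.8 head 160.4 tabmean [ 0.5482 -0.2549  0.1609] tmin/max -0.079 0.061
blue 1638 c [ 0.5563 -0.3379  0.1141] L [-0.551  0.196  0.811] N [ 0.762 -0.278  0.585] topmax [ 0.523  -0.3261  0.1631] lean 35.8 head 160.4 tabmean [ 0.522  -0.326   0.1608] tmin/max -0.079 0.061
red 1621 c [ 0.6081 -0.1968  0.1142] L [-0.547  0.206  0.812] N [ 0.757 -0.294  0.584] topmax [ 0.575  -0.1843  0.1633] lean 35.7 head 159.3 tabmean [ 0.5748 -0.1834  0.1612] tmin/max -0.079 0.061
olive [(0.79, [0.337, -0.556, 0.019]), (0.76, [0.585, -0.268, 0.111]), (0.67, [0.82, -0.143, 0.007])]
olive_hole [(0.78, [0.336, -0.552, 0.01]), (0.59, [0.584, -0.264, 0.114]), (0.56, [0.823, -0.145, 0.011])]
olive_tab [(0.92, [0.584, -0.269, 0.108]), (0.8, [0.817, -0.139, 0.007]), (0.57, [0.336, -0.555, 0.015])]
rel [ 0.0306 -0.005   0.2187] spins [np.float64(-0.001), np.float64(-3.143), np.float64(3.14)] q6 -1.691 t 6.97
```

View pics/w2.png

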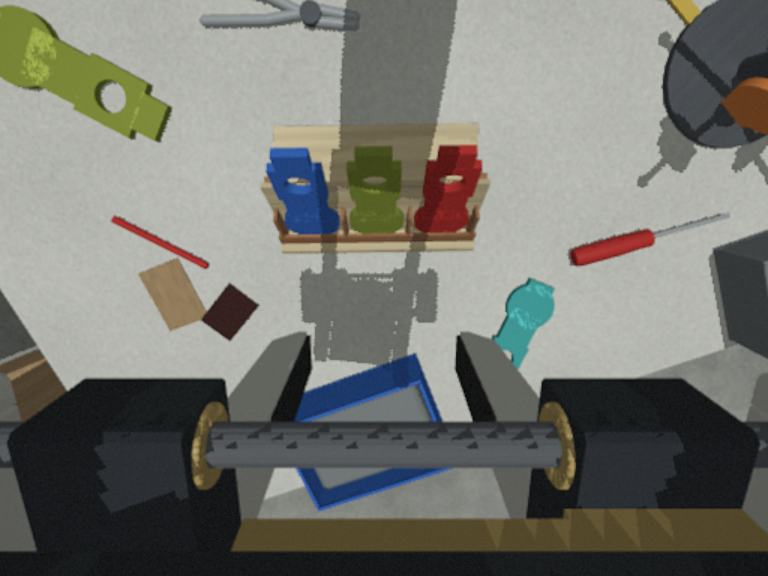

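Run:
```python
from h import *
rel([.545,-.254,.157],np.radians(69.5))
```

```text
rel [ 0.0877 -0.0098  0.2616] spins [np.float64(-0.01), np.float64(-3.151), np.float64(3.132)] q6 -1.691 t 6.97
```

```bash
python3 -m inch '{"travel": [[0.04,-0.005,0.0],[0.088,-0.01,0.02],[0.088,-0.01,0.06],[0.088,-0.01,0.1],[0.088,-0.01,0.14],[0.088,-0.01,0.18],[0.088,-0.01,0.2],[0.088,-0.01,0.2],[0.088,-0.01,0.2],[0.088,-0.01,0.2]], "spin": [-0.01,-0.01,-0.01,-0.01,-0.01,-0.01,-0.01,-0.01,-0.01,-0.01]}' 0.35
python3 - <<'E'
from h import *
rel([.545,-.254,.157],np.radians(69.5))
E
```

```text
t: 7.8
tool_pos: [0.5455, -0.2553, 0.2204]
orientation: [0.56, 3.088, -0.002]
force: [0.2, 0.0, 0.5]
opening: 0.0601
gripper_force: 0.0
rel [0.0011 0.0011 0.0634] spins [np.float64(-0.001), np.float64(-3.143), np.float64(3.14)] q6 -1.735 t 7.8
```

```bash
python3 -m inch '{"travel": [[0.001,0.001,0.02],[0.001,0.001,0.04],[0.001,0.001,0.055],[0.001,0.001,0.063],[0.001,0.001,0.063],[0.001,0.001,0.063]], "spin": [0,0,0,0,0,0]}'
python3 -m inch '{"travel": [[0,0,0],[0,0,0],[0,0,0],[0,0,0],[0,0,0],[0,0,0],[0,0,0]], "spin": [0,0,0,0,0,0,0]}' 0.8 30
```

```text
t: 8.3
tool_pos: [0.5447, -0.2543, 0.1564]
orientation: [0.561, 3.089, -0.001]
force: [0.1, 0.1, 0.3]
opening: 0.0606
gripper_force: 0.0
t: 8.88
tool_pos: [0.544, -0.2539, 0.155]
orientation: [0.562, 3.09, -0.0]
force: [0.1, 1.2, 3.1]
opening: 0.0334
gripper_force: 30.0
```

```bash
python3 -m inch '{"travel": [[0.006,0,-0.008],[0.014,0,-0.02],[0.024,0,-0.034],[0.034,0,-0.049],[0.046,0,-0.066],[0.057,0,-0.082],[0.057,0,-0.11],[0.057,0,-0.14],[0.057,0,-0.17],[0.057,0,-0.19]], "spin": [0,0,0,0,0,0,0,0,0,0]}'
python3 - <<'E'
from h import *
P,h,u,v,K,V=cloud("side","s2")
p,R,s=pose();print(s["opening"],s["gripper_force"])
m=(np.linalg.norm(P-(p-[0,0,.07]),axis=1)<.14)&(h[:,1]>110)&(h[:,0]>=28)&(h[:,0]<=45)
q=P[m];c=q.mean(0);W=np.linalg.svd(q-c)[2];print(m.sum(),c.round(3),W[0].round(3),W[2].round(3))
E
```

```text
t: 9.72
tool_pos: [0.4901, -0.2337, 0.3479]
orientation: [0.562, 3.089, -0.002]
force: [0.2, -0.5, -0.2]
opening: 0.0334
gripper_force: 30.0
0.033521933145711065 29.99480366706848
359 [ 0.544 -0.257  0.283] [ 0.53  -0.188 -0.827] [-0.791  0.242 -0.562]
```

Run:
```python
import cv2
im=cv2.imread("pics/s2.png");cv2.imwrite("pics/s2c.png",cv2.resize(im[180:420,270:590],(800,600),interpolation=cv2.INTER_CUBIC))
```

```text
(no output)
```

View pics/s2c.png

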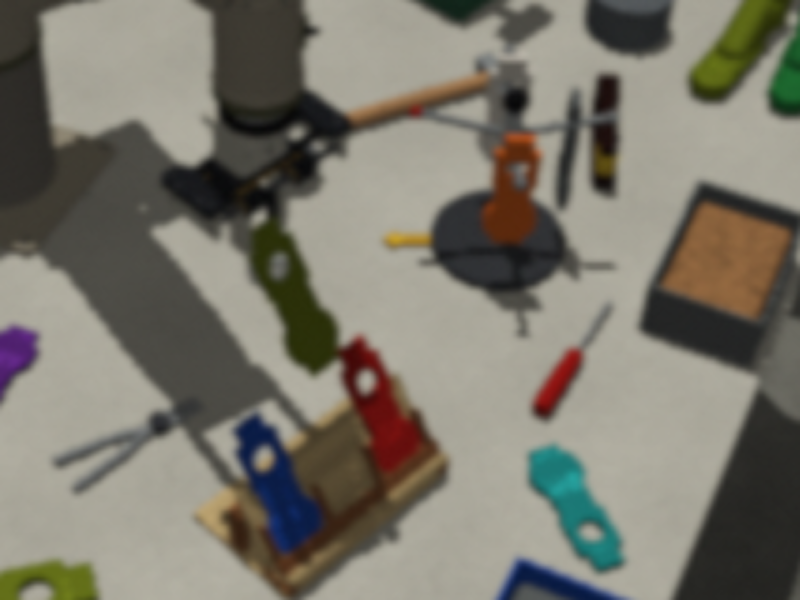

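The side view shows the olive board held by its tab, still leaning about 34°. Its slot at (350,430) is empty, blue and red are in place, and the free branch (ball at 415,110) lies over the pointer. Next, spin and carry it to a stand-off in front of the branch.

Run:
```python
from h import *
rel([.494,.116,.345],np.radians(69.5)-2.299)
```

```text
rel [0.1206 0.3289 0.0055] spins [np.float64(2.297), np.float64(-0.845), np.float64(5.439)] q6 -1.75 t 9.77
```

```bash
python3 -m inch '{"travel": [[0,0,0],[0.01,0.03,0],[0.02,0.055,0],[0.03,0.08,0],[0.04,0.11,0],[0.05,0.135,0],[0.06,0.16,0],[0.07,0.19,0],[0.08,0.215,0],[0.09,0.24,0]], "spin": [0.12,0.24,0.36,0.48,0.6,0.72,0.84,0.96,1.08,1.2]}'
python3 - <<'E'
from h import *
rel([.494,.116,.345],np.radians(69.5)-2.299)
E
```

```text
t: 10.6
tool_pos: [0.4897, 0.024, 0.3437]
orientation: [-2.215, -2.227, 0.001]
force: [0.7, -0.2, -1.5]
opening: 0.0333
gripper_force: 30.0
rel [ 0.092   0.0047 -0.0013] spins [np.float64(1.091), np.float64(-2.05), np.float64(4.233)] q6 -0.061 t 10.6
```

```bash
python3 -m inch '{"travel": [[0.015,0,0],[0.03,0.001,0],[0.045,0.002,0],[0.06,0.003,0],[0.075,0.004,0],[0.085,0.004,0],[0.09,0.005,0],[0.092,0.005,0],[0.092,0.005,0],[0.092,0.005,0]], "spin": [0.12,0.24,0.36,0.48,0.6,0.72,0.84,0.96,1.08,1.09]}'
cat > hole.py <<'E'
from h import *
def run(c,save=None):
    P,h,u,v,K,V=cloud(c,save); p,R,s=pose()
    m=(np.linalg.norm(P-(p-[0,0,.07]),axis=1)<.15)&(h[:,1]>100)&(h[:,0]>=27)&(h[:,0]<=46)
    if m.sum()<50: print(c,"few",m.sum());return
    lbl=np.zeros((384,512),np.uint8);lbl[v[m],u[m]]=255
    C=np.linalg.inv(V);q=P[m];c0=np.median(q,0);W=np.linalg.svd(q-c0)[2];n=W[2]
    for _ in range(3):
        k=abs((q-c0)@n)<.006;c0=q[k].mean(0);W=np.linalg.svd(q[k]-c0)[2];n=W[2]
    if n@(C[:3,3]-c0)<0:n=-n
    # hole contour in mask -> rays onto plane
    cs,hi=cv2.findContours(lbl,cv2.RETR_CCOMP,cv2.CHAIN_APPROX_NONE)
    print(c,m.sum(),"L",(W[0]*np.sign(W[0][2])).round(3),"N",n.round(3))
    for ct,hh in zip(cs,hi[0]):
        if hh[3]<0 or len(ct)<6: continue
        f=np.zeros_like(lbl);cv2.drawContours(f,[ct],-1,255,-1);f[lbl>0]=0;vv,uu=np.nonzero(f)
        d=np.c_[(uu-K[0,2])/K[0,0],(vv-K[1,2])/K[1,1],np.ones(len(uu))]@C[:3,:3].T
        X=C[:3,3]+d*((c0-C[:3,3])@n/(d@n))[:,None]
        hc=X.mean(0)-n*.005
        print(" hole",len(uu),"mid",hc.round(4),"in tool",(R.T@(hc-p)).round(4))
    t=(q[k]-c0)@(W[0]*np.sign(W[0][2]));w=(q[k]-c0)@W[1]
    L=W[0]*np.sign(W[0][2])
    print(" top",(c0+L*t.max()-n*.005).round(4),"len",np.ptp(t).round(3),"model hole",(c0+L*(t.max()-.048)-n*.005).round(4))
if __name__=="__main__":
    p,R,s=pose();print("tcp",p.round(4),"xhead",np.degrees(np.arctan2(R[1,0],R[0,0])).round(2),"q6",s["q"][5])
    for c in("scene","side"): run(c,c+"3")
E
python3 hole.py
```

```text
t: 11.43
tool_pos: [0.494, 0.1147, 0.3437]
orientation: [-3.049, -0.757, 0.002]
force: [-0.1, -1.2, -1.1]
opening: 0.0331
gripper_force: 30.0
tcp [0.494  0.1147 0.3437] xhead 27.87 q6 1.2114472416664306
scene 164 L [0.556 0.174 0.813] N [-0.692 -0.445  0.568]
 top [0.4896 0.0858 0.3276] len 0.131 model hole [0.4629 0.0775 0.2885]
side 176 L [0.512 0.244 0.824] N [-0.741 -0.359  0.567]
 hole 2 mid [0.4786 0.0932 0.3098] in tool [-0.0239  0.0114  0.0341]
 top [0.493  0.1012 0.3338] len 0.153 model hole [0.4684 0.0895 0.2943]
```

Run:
```python
from h import *
im=cv2.imread("pics/s2.png");h=cv2.cvtColor(im,cv2.COLOR_BGR2HSV)
m=((h[...,0]>=26)&(h[...,0]<=46)&(h[...,1]>100)).astype(np.uint8)*255
w=np.zeros_like(m);w[255:345,360:415]=m[255:345,360:415]
cs,hi=cv2.findContours(w,cv2.RETR_CCOMP,cv2.CHAIN_APPROX_NONE)
I=optics.camera_info("side");K=np.array(I["camera_matrix"]);C=np.linalg.inv(I["view"])
p=np.array([.4901,-.2337,.3479]);n=np.array([.767,-.287,.574]);R=Ro.from_rotvec([.562,3.089,-.002]).as_matrix()
def onpl(u,v,off): 
    d=C[:3,:3]@np.array([(u/1.5-K[0,2])/K[0,0],(v/1.5-K[1,2])/K[1,1],1]);return R.T@(C[:3,3]+d*((p+n*off-C[:3,3])@n)/(d@n)-n*.005-p)
for ct,hh in zip(cs,hi[0]):
    if cv2.contourArea(ct)<30: continue
    M=cv2.moments(ct);u,v=M["m10"]/M["m00"],M["m01"]/M["m00"]
    print("hole" if hh[3]>=0 else "outer",cv2.contourArea(ct),u,v,[onpl(u,v,o).round(4).tolist() for o in(.009,.011)])
```

```text
outer 881.5 386.81962563811686 298.54830780865944 [[-0.0511, -0.0015, 0.0662], [-0.0522, -0.0026, 0.0644]]
hole 108.0 381.0416666666667 285.962962962963 [[-0.0301, -0.002, 0.0362], [-0.0313, -0.0031, 0.0344]]
```

```bash
cat > tgt.py <<'E'
from h import *
import sys
b=np.array([np.cos(np.radians(207.8)),np.sin(np.radians(207.8))]);y=np.array([-b[1],b[0]])
for D in map(float,sys.argv[1:]):
    t=np.r_[np.array([.6148,.1792])+D*b-.0293*b+.001*y, .185+.268*D+.0345]
    print(D,t.round(4));rel(t,np.radians(27.8-90))
E
python3 tgt.py .165 .075
```

```text
0.165 [0.4952 0.115  0.2637]
rel [0.0012 0.     0.0802] spins [np.float64(0.01), np.float64(-3.132), np.float64(3.152)] q6 1.202 t 11.53
0.075 [0.5748 0.157  0.2396]
rel [0.0912 0.001  0.1043] spins [np.float64(0.01), np.float64(-3.132), np.float64(3.152)] q6 1.202 t 11.53
```

```bash
python3 -m inch '{"travel": [[0.001,0,0.02],[0.001,0,0.045],[0.001,0,0.065],[0.001,0,0.08],[0.001,0,0.08],[0.001,0,0.08]], "spin": [0.01,0.01,0.01,0.01,0.01,0.01]}'
python3 tgt.py .165 .1 .075
python3 - <<'E'
from h import *
cloud("wrist","w4");cloud("side","s4")
a=cv2.imread("pics/w4.png");b=cv2.imread("pics/s4.png")
cv2.imwrite("pics/c4.png",np.hstack([cv2.resize(a,(400,300)),cv2.resize(b[140:320,340:580],(400,300),interpolation=cv2.INTER_CUBIC)]))
E
```

```text
t: 12.03
tool_pos: [0.4948, 0.1148, 0.2637]
orientation: [-3.05, -0.753, 0.003]
force: [-0.0, -0.5, -0.8]
opening: 0.0334
gripper_force: 30.0
0.165 [0.4952 0.115  0.2637]
rel [0.0005 0.     0.    ] spins [np.float64(-0.001), np.float64(-3.143), np.float64(3.141)] q6 1.214 t 12.03
0.1 [0.5527 0.1453 0.2463]
rel [ 0.0655 -0.      0.0173] spins [np.float64(-0.001), np.float64(-3.143), np.float64(3.141)] q6 1.214 t 12.03
0.075 [0.5748 0.157  0.2396]
rel [ 0.0905 -0.0001  0.0239] spins [np.float64(-0.001), np.float64(-3.143), np.float64(3.141)] q6 1.214 t 12.03
```

View pics/c4.png

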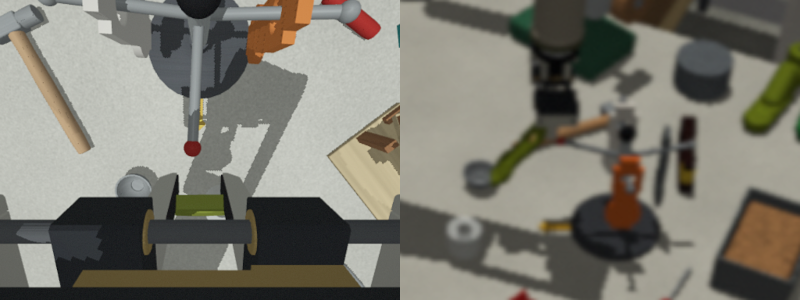

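The left half (wrist) shows the red ball at (192,148) just ahead of the held board at (201,205). I'll measure the ball directly in tool axes.

Run:
```python
from h import *
p,R,s=pose();P,h,u,v,K,V=cloud("wrist")
T=(P-p)@R
m=((h[:,0]<6)|(h[:,0]>174))&(h[:,1]>110)&(P[:,2]>.19)&(P[:,2]<.24)&(abs(T[:,1])<.04)&(T[:,0]<.1)&(T[:,0]>-.02)
k=np.median(T[m],0);print("ball surf tool",m.sum(),k.round(4), "uv",u[m].mean(),v[m].mean())
from scipy.optimize import least_squares
f=least_squares(lambda c:np.linalg.norm(T[m]-c,axis=1)-.008,k+[0,0,.006],loss="soft_l1",f_scale=.001);print("ball centre tool",f.x.round(4),"world",(p+R@f.x).round(4))
# rod: gray points along tool x between
r=(abs(T[:,1]+.0)<.02)&(T[:,0]>f.x[0]+.015)&(T[:,0]<f.x[0]+.075)&(P[:,2]>.17)&(P[:,2]<.23)
for a in np.arange(.015,.08,.015):
    w=r&(abs(T[:,0]-f.x[0]-a)<.006);print(a.round(3),w.sum(),np.median(T[w],0).round(4) if w.sum() else "")
o=(h[:,1]>100)&(h[:,0]>=27)&(h[:,0]<=46)&(np.linalg.norm(T,axis=1)<.03);print("tab y",o.sum(),T[o].min(0).round(4),T[o].max(0).round(4),np.median(T[o],0).round(4))
```

```text
ball surf tool 335 [ 0.0213 -0.006   0.0443] uv 245.34029850746268 190.6
ball centre tool [ 0.0201 -0.0059  0.0503] world [0.5112 0.1296 0.2156]
0.015 126 [ 0.038  -0.0048  0.0511]
0.03 247 [ 0.0503 -0.0041  0.0542]
0.045 251 [ 0.0654 -0.0034  0.0582]
0.06 253 [ 0.0802 -0.0027  0.0622]
0.075 124 [ 0.0923 -0.002   0.0654]
tab y 1239 [-0.0207 -0.0178 -0.0129] [0.0023 0.0199 0.0125] [-0.0036  0.0009 -0.0053]
```

```bash
python3 -m inch '{"travel": [[0.01,-0.006,0.006],[0.019,-0.006,0.008],[0.025,-0.006,0.01],[0.033,-0.005,0.012],[0.041,-0.005,0.014],[0.049,-0.005,0.016],[0.055,-0.004,0.018],[0.061,-0.004,0.019],[0.061,-0.004,0.019]], "spin": [0.02,0.042,0.042,0.042,0.042,0.042,0.042,0.042,0.042]}'
python3 - <<'E'
from h import *
p,R,s=pose();print(s["force"]);P,h,u,v,K,V=cloud("wrist","w5");T=(P-p)@R
m=((h[:,0]<6)|(h[:,0]>174))&(h[:,1]>110)&(P[:,2]>.19)&(P[:,2]<.24)&(abs(T[:,1])<.04)&(T[:,0]<.1)&(T[:,0]>-.07);print("red px",m.sum(), np.median(T[m],0).round(4) if m.any() else "")
for a in np.arange(.01,.07,.015):
    w=(abs(T[:,0]-a)<.006)&(abs(T[:,1])<.015)&(P[:,2]>.17)&(P[:,2]<.23);print(a.round(3),w.sum(),np.median(T[w],0).round(4) if w.sum() else "")
cloud("side","s5")
a=cv2.imread("pics/w5.png");b=cv2.imread("pics/s5.png")
cv2.imwrite("pics/c5.png",np.hstack([cv2.resize(a[250:490,230:550],(400,300)),cv2.resize(b[180:270,400:520],(400,300),interpolation=cv2.INTER_CUBIC)]))
E
```

```text
t: 12.93
tool_pos: [0.5484, 0.1472, 0.2449]
orientation: [-3.066, -0.686, 0.001]
force: [-0.0, 0.2, -1.3]
opening: 0.0336
gripper_force: 30.0
[-0.02821702  0.20070176 -1.26493639]
red px 104 [-0.0355  0.0002  0.0256]
0.01 255 [0.0099 0.0002 0.0387]
0.025 252 [0.025  0.0008 0.0428]
0.04 266 [0.0401 0.0008 0.0468]
0.055 82 [0.0508 0.0008 0.0495]
0.07 0
```

View pics/c5.png

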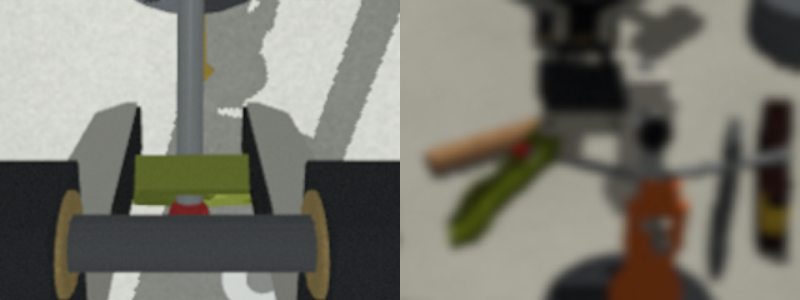

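The left half shows the rod running through the hole with the red ball now behind the board, and no contact force. Slide further in and lower.

```bash
python3 -m inch '{"travel": [[0.007,0,0.002],[0.014,0,0.004],[0.021,0,0.006],[0.027,0,0.007],[0.027,0,0.009],[0.027,0,0.011],[0.027,0,0.012],[0.027,0,0.013]], "spin": [0,0,0,0,0,0,0,0]}'
python3 -m inch '{"travel": [[0,0,0],[0,0,0.001],[0,0,0.001],[0,0,0.001],[0,0,0.001],[0,0,0.001]], "spin": [0,0,0,0,0,0]}' - 4
```

```text
t: 13.7
tool_pos: [0.5721, 0.1584, 0.2324]
orientation: [-3.066, -0.685, 0.0]
force: [0.8, -0.4, 2.3]
opening: 0.0336
gripper_force: 30.0
t: 14.2
tool_pos: [0.5724, 0.1584, 0.2321]
orientation: [3.066, 0.685, 0.002]
force: [0.4, 0.8, 5.2]
opening: 0.0342
gripper_force: 4.0
```

```bash
python3 -m inch '{"travel": [[0,0,0],[0,0,0],[0,0,0],[0,0,0],[0,0,0],[0,0,0],[0,0,0],[0,0,0]], "spin": [0,0,0,0,0,0,0,0]}' 0.4
python3 -m inch '{"travel": [[0,0,-0.01],[0,0,-0.03],[0,0,-0.06],[0,0,-0.1],[0,0,-0.13],[0,0,-0.16],[0,0,-0.18],[0,0,-0.18],[0,0,-0.18],[0,0,-0.18]], "spin": [0,0,0,0,0,0,0,0,0,0]}'
python3 - <<'E'
from h import *
P,h,u,v,K,V=cloud("scene","sc6")
def st(P,h):
    b=(np.hypot(*(P[:,:2]-[.6148,.1792]).T)<.15)&(P[:,2]>.05)
    o=b&(h[:,1]>100)&(h[:,0]>=27)&(h[:,0]<=46);q=P[o];W=np.linalg.svd(q-q.mean(0))[2];print(o.sum(),q.mean(0).round(3),"zrange",q[:,2].min().round(3),q[:,2].max().round(3),W.round(2).tolist())
    r=b&((h[:,0]<6)|(h[:,0]>174))&(h[:,1]>110)&(P[:,2]>.19)&(P[:,2]<.24);k=np.median(P[r],0);print("ball",k.round(3),np.degrees(np.arctan2(*(k[:2]-[.6148,.1792])[::-1]))%360)
st(P,h)
P,h,*_=cloud("side","s6");st(P,h)
P,h,*_=cloud("wrist","w6")
a=cv2.imread("pics/w6.png");b=cv2.imread("pics/s6.png");c=cv2.imread("pics/sc6.png")
f=lambda i:cv2.resize(i,(266,300),interpolation=cv2.INTER_CUBIC)
cv2.imwrite("pics/c6.png",np.hstack([f(a[100:420,240:524]),f(b[160:310,400:533]),f(c[180:330,460:593])]))
E
```

```text
t: 14.87
tool_pos: [0.5721, 0.1584, 0.2314]
orientation: [-3.066, -0.685, 0.0]
force: [-0.2, 0.0, -0.0]
opening: 0.056
gripper_force: 0.0
t: 15.7
tool_pos: [0.572, 0.1584, 0.4109]
orientation: [3.066, 0.685, -0.001]
force: [-0.4, -0.3, -0.6]
opening: 0.056
gripper_force: 0.0
111 [0.578 0.125 0.376] zrange 0.098 0.792 [[0.01, -0.07, 1.0], [-0.05, -1.0, -0.06], [-1.0, 0.05, 0.02]]
ball [0.511 0.127 0.221] 206.80140964648564
94 [0.57  0.135 0.222] zrange 0.085 0.787 [[-0.04, 0.07, -1.0], [-0.28, 0.96, 0.08], [-0.96, -0.28, 0.02]]
ball [0.517 0.123 0.22 ] 209.90296778258806
```

View pics/c6.png

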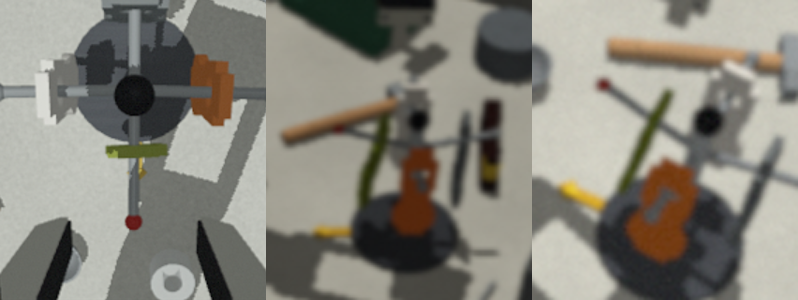

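The board hangs upright on the free branch, about halfway out (olive bar at (137,151) in the left view). The branch lies over the pointer and the gripper is clear above. Let it settle, then hand in.

```bash
python3 -m inch '{"travel": [[0,0,-0.02],[0,0,-0.02],[0,0,-0.02],[0,0,-0.02],[0,0,-0.02],[0,0,-0.02],[0,0,-0.02],[0,0,-0.02],[0,0,-0.02],[0,0,-0.02]], "spin": [0,0,0,0,0,0,0,0,0,0]}'
python3 -c "
from plant import close_job
print(close_job())"
```

```text
t: 16.68
tool_pos: [0.5722, 0.1584, 0.4314]
orientation: [3.066, 0.685, -0.0]
force: [-0.5, -0.2, 0.1]
opening: 0.0557
gripper_force: 0.0
the job is handed in; nothing more can be done
None
```

The free branch was turned to lie along the yellow pointer (within about 1–3° by camera), the olive template was hung on it by its hole and released, and the job was handed in at about 17 s; the hand-in reported no verdict.

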